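Set the stock tags on the equipment-library bins

ROBOT

A 7-joint arm with a two-finger parallel gripper is mounted at the origin on the work surface. World frame = base frame: x ahead of the robot, y to its left, z up, the work surface at z = 0. Lengths are in m, angles in rad, forces in N, time in s.
With the tool pointing down it reaches from about 0.425 to 1.025 m from the base axis. Payload 3.6 kg.
Tool frame: the origin (TCP) lies between the finger pads; the fingertips stand 11 mm ahead of it and the grasp point (between the pads) lies 8 mm behind it; z points along the fingers, y is the line along which they close (so a half turn about z gives the same grasp; the last joint's range is limited). The gripper opens to 85 mm and grips with 20 to 120 N. Pads are 22 mm wide; open, the fingers measure 114 mm over their backs; the gripper's body (76 mm by 85 mm) begins 54 mm behind the grasp point. The pads swing forward as they close: fully open they stand 13 mm farther back than shut.
Start: joints at [-1.373, 0.591, 0.048, 1.609, -0.033, 0.943, -0.034], TCP at [0.209, 0.694, 0.222] pointing down, gripper open.
Joint ranges: [-2.69, 2.69], [-0.47, 2.24], [-1.27, 1.36], [0.19, 2.51], [-1.53, 4.68], [0.08, 2.07], [-3.09, 3.09]. Speed limits (rad/s): [2.57, 2.57, 3.14, 3.14, 3.14, 3.14, 3.14].

INTERFACE

Orientations are given as a unit quaternion [x, y, z, w].
In Python, from workcell import bot gives the robot as it stands.
- The arm moves only by the shell command python3 -m creep 'ROWS' [FORCE]. ROWS is JSON, a list of rows, each a list of 7 numbers: the turn, a rotation vector about the tool's x, y, z in rad, then the shift along the tool's x, y, z in mm, then the closure, from -1 (fully open) to 1 (shut). In form: [[rx, ry, rz, dx, dy, dz, gripper], ...]. A call has 1 to 10 rows; each row shifts and turns the commanded pose from where the row before left it, along the tool's axes as they then stand; what a row does not reach is not made up. A row lasts 1/10 s, in which the tool goes at most 50 mm and 8.59 degrees, less where a joint would pass 70% of its speed; a pose out of reach is approached as far as the arm can. A call is refused whole if a number of a shift passes 50 or a number of a turn 0.15, either way. A call with a gripper value outside its range is refused whole. The fingers move at their own pace and stop on an object; FORCE is the grip in N (left out, the last holds). Time passes only in rows, so rows that do not move let the fingers close. It gives the time, the measured TCP pose, the force, the opening and the grip force at its end, in the units of the state.
- bot.observe(): the state, without advancing time (a new reading comes with each control period).
- bot.camera(name): name is "scene" or "top" or "wrist"; returns the picture (384x512x3 uint8, red, green, blue); there is no depth.
- bot.calibration(name): a dict with "fov_y" (degrees; the focal length in pixels is half the picture's height over the tangent of half this angle, whatever the lens; pixels are square), "cx", "cy" (the principal point, pixels), "k1" (the pictures are not rectified: a ray, as slopes to the right and down, at radius r is drawn at 1 + k1 r^2 times it, then the intrinsics apply), "pose" (4x4, takes a point from camera to world coordinates). Camera axes: x right, y down, z forward; pixel columns grow to the right and rows downward; lengths in m; the calibration is good to about 2 mm. A picture is of the moment at which its call begins: read the wrist's pose just before it. calibration takes no time and is no camera call; for the wrist camera it gives the pose at the moment of the call.
- bot.hand_in(): hands the job in; it is judged then, once.
The state is a dict: "time_s": time; "joints": joint angles; "dq": joint speeds; "joint_torque": joint torques, N m; "position": TCP position; "tcp_rot": TCP orientation; "force": force on the tool from outside, world axes, zero at the start; "ft_torque": the same for the moment, N m; "grip_width": finger opening in m; "finger_force": force on a finger pad.
Only numpy, scipy, OpenCV 4.12 (cv2) and the standard library are available. Lean on these libraries where they do the work, as an engineer would, in place of code of your own. Each camera call takes 0.05 s, during which the arm holds its last target. There are 200 camera calls.

TASK

Each bin behind the tag board has its own hinged tag standing in front of it. Push the tags over with a fingertip, like turning pages, until every full bin shows the disc face of its tag towards the robot and the two bins that are not full show the bar face, each tag swung fully home. Only push the tags, do not pinch them, and leave the bins and everything else on the bench where they are.

Things in the scene. Friction and masses are not known exactly. Their poses are not given: they have to be found in the camera images.
- board: the tag board: a low upright strip 560 mm long (its y), 10 mm thick (16 mm at its top channel), top at z = 68 mm, on a foot 50 mm wide, fixed to the bench. Origin: middle of its underside; x points from the robot's side towards the bins, y to the left along the board. Five tags on clips stand on its top edge every 106 mm (at y = 212, 106, 0, -106, -212 mm), one in front of the middle of each bin.
- clip1: black clip 24 x 34 mm (z 58 to 78 mm) that carries tag 1; its place along the board varies. Origin: on the tag's upright hinge line, at bench height; axes as the board's. Hinge pin 6 mm thick, up to z = 148 mm. Two stop lugs up to z = 93 mm at x 2 to 7 mm, y within 17 mm either side. The clip does not come off.
- tag1 (a joint): tag 1's angle, rad. 0: plate points left (+y), bar face to the robot. It turns through the robot's side, anticlockwise from above, to 2.79: plate points right (-y), disc face to the robot. At both stops the free edge stands 10 degrees towards the robot, so a finger fits behind. Plate direction from +x in the clip's frame = joint + 1.745. Starts within 0.12 of a stop.
- clip2: carries tag 2, as clip1. All tags: stiff white plate, z 88 to 142 mm, from the pin to 47 mm out, 6 mm thick (11 mm at the pin); one face has a raised black bar 28 x 9 mm lying level (reorder), the other a raised black disc 29 mm across (in stock). Light friction (0.02 N m) leaves it where it is put; no spring.
- tag2 (a joint): angle of tag 2, as tag1
- clip3: carries tag 3, as clip1
- tag3 (a joint): angle of tag 3, as tag1
- clip4: carries tag 4, as clip1
- tag4 (a joint): angle of tag 4, as tag1
- clip5: carries tag 5, as clip1
- tag5 (a joint): angle of tag 5, as tag1
- bin_batteries: Loose red open bin, 98 wide (y) x 160 deep (x) x 75 mm high, its hopper front (43 mm high, lip 9 mm forward of it) towards the robot; origin: middle of its underside, which stands about 125 mm behind the hinge pin of its own tag; the order of the bins along the board varies. FULL: ten black battery packs, up to 68 mm
- bin_cartons: red bin of the same size. FULL: six brown cartons, up to 64 mm
- bin_pots: red bin of the same size. FULL: six round white pots with grey lids, up to 64 mm, and papers behind them
- bin_low: red bin of the same size. NOT full: only one pot and one battery pack left on its floor
- bin_empty: red bin of the same size. NOT full: empty
- wipes_tub: bystander: round wipes tub, 90 mm across, 170 mm tall; origin: middle of its underside
- tape_roll: bystander: roll of tape lying flat, 76 mm across, 24 mm high; origin: middle of its underside
- scanner: bystander: hand barcode scanner lying down, 130 x 60 x 37 mm; origin: middle of its underside
- oximeter: bystander: hand-held white meter lying down, 115 x 62 x 25 mm; origin: middle of its underside
- pole_clamp: bystander: aluminium pole clamp, 90 x 34 x 34 mm, on the bench just in front of the board; origin: middle of its underside
- spare_battery: bystander: black battery pack standing up, 26 x 40 x 64 mm, on the bench just in front of the board; origin: middle of its underside
- mug: bystander: white mug, 82 mm across, 95 mm tall; origin: middle of its underside

How it is judged:
By the outcome, as a careful person would: the job done as asked, in the order asked, and still so for the second after the job is handed in, with the robot touching nothing.
It also fails if it takes over 72 s, if anything falls off the work surface, if the arm or the gripper's body presses on something with over 40 N, if the wrist force passes 120 N, or if a joint passes its speed limit or range.

## Working session

There is one attempt and no reset: what is moved stays moved. The work goes in short steps, Python scripts to look and compute and a shell command to move; the robot and the scene stay as the last step left them, time stands still between calls to the robot, and variables do not carry over. Pictures are saved under pics/ and viewed, at most 10 in all, crops included, and the job is handed in when it is done.

```bash
mkdir -p pics
python3 - <<'E'
from workcell import bot
import cv2,numpy as np
s=bot.observe();print(s)
for n in("scene","top"):
    im=bot.camera(n);cv2.imwrite(f"pics/{n}0.png",im[:,:,::-1]);c=bot.calibration(n);print(n,c)
E
```

```text
{'time_s': 0.0, 'joints': array([-1.37250722,  0.59213868,  0.04827496,  1.60985583, -0.03332646,
        0.9427049 , -0.03372333]), 'dq': array([-0.00015914,  0.00086252,  0.00064304, -0.0001834 , -0.00058694,
       -0.00037453,  0.000105  ]), 'joint_torque': array([-5.01492868e-04, -5.48687768e+01,  1.54601522e+00, -1.98115325e+01,
        9.29828355e-03,  9.05938534e-03, -1.12348999e-05]), 'position': array([0.20828179, 0.69352882, 0.22051367]), 'tcp_rot': array([ 1.45347072e-01,  9.89380060e-01, -1.14484847e-03, -1.20070241e-04]), 'force': array([0.44291883, 0.50242068, 0.41817568]), 'ft_torque': array([ 0.02710663, -0.01741732, -0.00814755]), 'finger_force': 0.0, 'grip_width': 0.08498076992484409}
scene {'fov_y': 44.374223728128825, 'cx': 254.15369012808813, 'cy': 183.34785009680414, 'k1': -0.11516358843962055, 'pose': array([[-0.39989784,  0.72731932, -0.55775293,  1.3249786 ],
       [ 0.91653517,  0.31286981, -0.24915007,  0.33960004],
       [-0.00670761, -0.61083475, -0.7917297 ,  1.15907973],
       [ 0.        ,  0.        ,  0.        ,  1.        ]])}
top {'fov_y': 57.90021443250613, 'cx': 254.17827585671472, 'cy': 187.8453149580186, 'k1': 0.025083219329304726, 'pose': array([[-0.00486038, -0.98379075,  0.17925441,  0.3123388 ],
       [-0.99986804,  0.00755975,  0.01437889, -0.02691825],
       [-0.01550093, -0.17916087, -0.98369767,  1.10911526],
       [ 0.        ,  0.        ,  0.        ,  1.        ]])}
```

View pics/scene0.png

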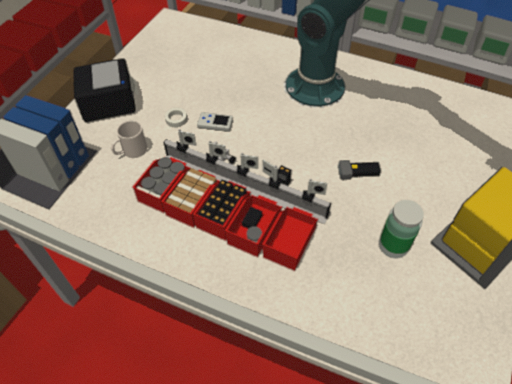

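View pics/top0.png

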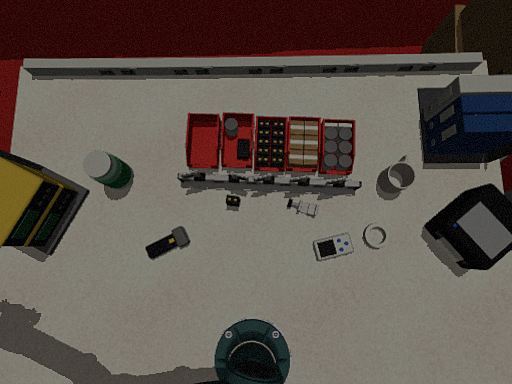

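The scene view shows the bins and board around (165–330, 140–260). In the top view the board runs along (180–360, 177–185). From left (+y), the bins are empty, low, batteries, cartons, pots, so tags 1 and 2 need the bar and tags 3–5 the disc. I'll enlarge the tags next.

```bash
cat > h.py <<'E'
import numpy as np,cv2
def K(c):
    f=192/np.tan(np.radians(c["fov_y"])/2); return np.array([[f,0,c["cx"]],[0,f,c["cy"]],[0,0,1]])
def ray(c,z,u,v):
    p=cv2.undistortPoints(np.array([[[u,v]]],float),K(c),np.array([c["k1"],0,0,0.]))[0,0]
    P=np.array(c["pose"]);d=P[:3,:3]@[p[0],p[1],1];o=P[:3,3];return o+d*(z-o[2])/d[2]
def proj(c,X):
    P=np.linalg.inv(c["pose"]);R=cv2.Rodrigues(P[:3,:3])[0]
    return cv2.projectPoints(np.array(X,float).reshape(-1,1,3),R,P[:3,3],K(c),np.array([c["k1"],0,0,0.]))[0][:,0]
E
python3 - <<'E'
import cv2,numpy as np
a=cv2.imread("pics/scene0.png")[125:225,155:345];b=cv2.imread("pics/top0.png")[165:215,172:372]
a=cv2.resize(a,(760,400),interpolation=2);b=cv2.resize(b,(760,190),interpolation=2)
cv2.imwrite("pics/c0.png",np.vstack([a,b]))
E
```

```text
(no output)
```

View pics/c0.png

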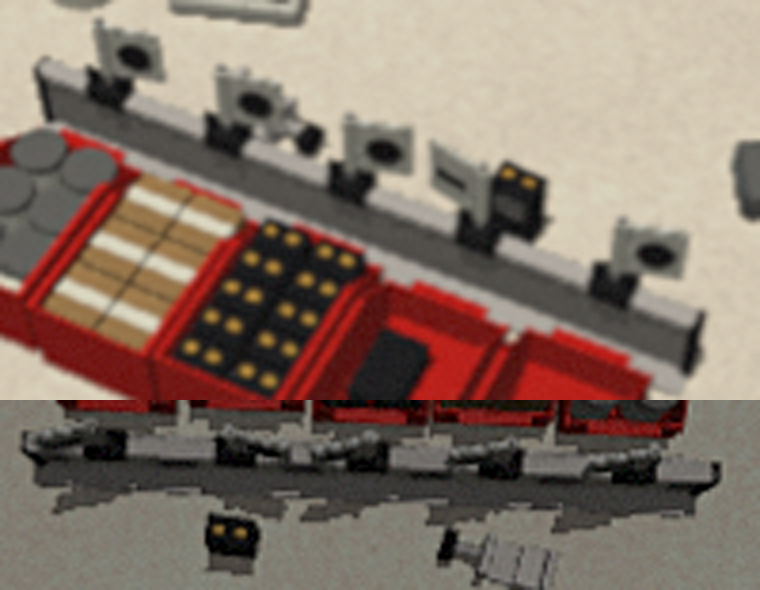

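From the crop, tag 1 shows the disc to the back, so its bar faces the robot and it is already right. Tag 2 shows the bar to the back and has to flip to 0. Tags 3, 4 and 5 show the disc to the back and have to flip to 2.79. The clips are at crop x of about 105, 238, 367, 500 and 628 in the lower strip.

```bash
python3 - <<'E'
from h import *
from workcell import bot
t=bot.calibration("top");s=bot.calibration("scene")
np.set_printoptions(precision=3,suppress=True)
print("top ends",ray(t,.068,172+28/3.8,165+42/3.8),ray(t,.068,172+716/3.8,165+75/3.8))
for x,y in[(105,42),(238,45),(367,56),(500,60),(628,65)]: print("clip top",ray(t,.078,172+x/3.8,165+y/3.8))
print("scene ends",ray(s,.068,155+42/4,125+65/4),ray(s,.068,155+696/4,125+322/4))
for x,y in[(612,268),(478,218),(350,170),(226,122),(108,78)]: print("clip sc",ray(s,.078,155+x/4,125+y/4))
for n,x,y in[("batt",232,520),("clamp-l",445,545),("clamp-r",548,560)]: print(n,ray(t,.03 if n!="batt" else .064,172+x/3.8,165+(y-400)/3.8))
w=bot.calibration("wrist");print(w)
E
python3 -m creep '[[0,0,0,0,0,0,1]]' 20
```

```text
top ends [0.541 0.218 0.068] [ 0.509 -0.334  0.068]
clip top [0.538 0.154 0.078]
clip top [0.535 0.047 0.078]
clip top [ 0.525 -0.056  0.078]
clip top [ 0.521 -0.161  0.078]
clip top [ 0.516 -0.262  0.078]
scene ends [ 0.513 -0.329  0.068] [0.545 0.222 0.068]
clip sc [0.531 0.153 0.078]
clip sc [0.527 0.048 0.078]
clip sc [ 0.522 -0.056  0.078]
clip sc [ 0.517 -0.163  0.078]
clip sc [ 0.512 -0.268  0.078]
batt [0.476 0.053 0.064]
clamp-l [ 0.459 -0.12   0.03 ]
clamp-r [ 0.446 -0.204  0.03 ]
{'fov_y': 58.9499939455383, 'cx': 258.5706649766793, 'cy': 193.26706006041397, 'k1': -0.03658688021438154, 'pose': array([[ 0.287,  0.909,  0.302,  0.131],
       [ 0.958, -0.271, -0.092,  0.716],
       [-0.002,  0.316, -0.949,  0.373],
       [ 0.   ,  0.   ,  0.   ,  1.   ]])}
time_s: 0.2
position: [0.2084, 0.6938, 0.221]
tcp_rot: [0.145, 0.989, -0.001, -0.0]
force: [-0.2, -0.0, -0.5]
grip_width: 0.0732
finger_force: 0.0
```

```bash
python3 -m creep '[[0,0,-0.118,0,0,0,1],[0,0,-0.118,0,0,0,1],[0,0,0,-22,-35,0,1],[0,0,0,-22,-35,0,1],[0,0,0,-22,-35,0,1],[0,0,0,-22,-35,0,1],[0,0,0,-22,-35,0,1],[0,0,0,-22,-35,0,1],[0,0,0,-22,-35,0,1],[0,0,0,-22,-35,0,1]]' && python3 -m creep '[[0,0,0,-22,-35,0,1],[0,0,0,-22,-35,0,1],[0,0,0,-22,-35,0,1],[0,0,0,-22,-35,0,1],[0,0,0,0,0,0,1],[0,0,0,0,0,0,1]]'
python3 - <<'E'
from h import *
from workcell import bot
np.set_printoptions(precision=3,suppress=True)
s=bot.observe();print(s["position"],s["tcp_rot"]);c=bot.calibration("wrist");im=bot.camera("wrist");print(c["pose"])
cv2.imwrite("pics/w1.png",im[:,:,::-1])
print(proj(c,[[.536,.156,.148],[.53,.05,.148],[.524,-.056,.148],list(s["position"])]))
E
```

```text
time_s: 1.2
position: [0.3693, 0.4034, 0.2217]
tcp_rot: [0.028, 1.0, 0.0, 0.0]
force: [0.1, 0.3, 1.0]
grip_width: 0.0002
finger_force: 0.0
time_s: 1.8
position: [0.4492, 0.2592, 0.2217]
tcp_rot: [0.029, 1.0, -0.0, 0.0]
force: [-1.0, -0.1, -0.3]
grip_width: -0.0001
finger_force: 0.0
[0.449 0.259 0.222] [ 0.029  1.    -0.     0.   ]
[[ 0.058  0.947  0.315  0.368]
 [ 0.998 -0.055 -0.018  0.263]
 [ 0.     0.316 -0.949  0.374]
 [ 0.     0.     0.     1.   ]]
[[ 137.289  309.824]
 [   8.943  308.108]
 [-110.656  305.051]
 [ 260.173  250.557]]
```

View pics/w1.png

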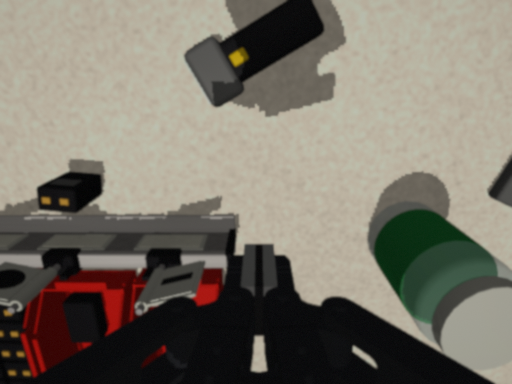

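```bash
python3 -m creep '[[0,0,0,0,-35,0,1],[0,0,0,0,-35,0,1],[0,0,0,0,-35,0,1],[0,0,0,0,-35,0,1],[0,0,0,0,-35,0,1],[0,0,0,0,-35,0,1],[0,0,0,0,0,0,1],[0,0,0,0,0,0,1],[0,0,0,0,0,0,1]]'
python3 - <<'E'
from h import *
from workcell import bot
np.set_printoptions(precision=3,suppress=True)
s=bot.observe();print(s["position"],s["tcp_rot"]);c=bot.calibration("wrist");im=bot.camera("wrist")
cv2.imwrite("pics/w2raw.png",im[:,:,::-1]);np.save("w2.npy",c["pose"])
print(proj(c,[[.542-.006*k,.156-.106*(k-0),.148] for k in range(5)]))
cv2.imwrite("pics/w2.png",cv2.resize(im[220:380,:,::-1],(800,250),interpolation=2))
cv2.imwrite("pics/w2.png",np.vstack([cv2.resize(im[230:350,:256,::-1],(640,300),interpolation=2),cv2.resize(im[230:350,256:,::-1],(640,300),interpolation=2)]))
E
```

```text
time_s: 2.75
position: [0.4373, 0.0528, 0.2218]
tcp_rot: [0.026, 1.0, 0.0, 0.0]
force: [-0.3, -0.2, 0.2]
grip_width: -0.0002
finger_force: 0.0
[0.437 0.053 0.222] [0.026 1.    0.    0.   ]
[[ 393.416  316.322]
 [ 262.281  316.562]
 [ 130.748  315.416]
 [   3.289  312.894]
 [-115.568  309.004]]
```

View pics/w2.png

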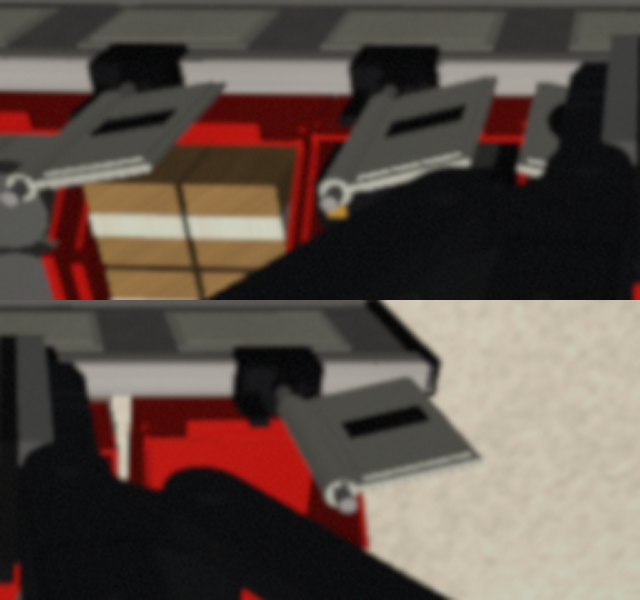

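The pin tops are at (394, 309) for tag 1, (133, 309) for tag 3 and (6, 306) for tag 4. Tags 1, 3 and 4 show bars with their plates pointing +y, and tag 2's disc is partly hidden behind the finger.

Run:
```python
from h import *
from workcell import bot
np.set_printoptions(precision=4,suppress=True)
c=bot.calibration("wrist");c["pose"]=np.load("w2.npy")
P=[ray(c,.148,u,v) for u,v in[(394,308.3),(132.8,308.3),(5.5,305.5)]]
for p in P:print(p)
d=P[0]-P[2];print("slope",d[0]/d[1])
e=ray(c,.142,446.8,292.8);d=e-P[0];print("tag1 tip",e,d,np.degrees(np.arctan2(-d[0],d[1]))+np.degrees(np.arctan(.05)))
```

```text
[0.5342 0.1558 0.148 ]
[ 0.5232 -0.0531  0.148 ]
[ 0.5169 -0.1578  0.148 ]
slope 0.055161510567059445
tag1 tip [0.5266 0.2008 0.142 ] [-0.0076  0.045  -0.006 ] 12.433058838078239
```

```bash
python3 -m creep '[[0,0,0,-12.5,34.5,0,1],[0,0,0,-12.5,34.5,0,1],[0,0,0,-12.5,34.5,0,1],[0,0,0,-12.5,34.5,0,1],[0,0,0,0,0,0,1],[0,0,0,0,0,34,1],[0,0,0,0,0,34,1],[0,0,0,0,0,35,1],[0,0,0,0,0,0,1],[0,0,0,0,0,0,1]]' && python3 -m creep '[[0,0,0,-7,0,0,1],[0,0,0,-5,0,0,1],[0,0,0,-3,0,0,1],[0,0,0,-2,0,0,1],[0,0,0,0,0,0,1],[0,0,0,0,0,0,1]]'; python3 -m creep '[[0,0,0,-2,0,0,1],[0,0,0,0,0,0,1],[0,0,0,0,0,0,1]]'
```

```text
time_s: 3.8
position: [0.4942, 0.1863, 0.1186]
tcp_rot: [0.027, 1.0, -0.0, -0.001]
force: [-0.1, 0.8, -0.0]
grip_width: 0.0002
finger_force: 0.0
time_s: 4.4
position: [0.5115, 0.1846, 0.1189]
tcp_rot: [0.028, 1.0, 0.0, -0.0]
force: [0.9, -0.5, -1.2]
grip_width: 0.0
finger_force: 0.0
time_s: 4.7
position: [0.5136, 0.1845, 0.1186]
tcp_rot: [0.028, 1.0, -0.0, -0.0]
force: [0.4, 0.2, -0.5]
grip_width: -0.0001
finger_force: 0.0
```

```bash
for i in 1; do python3 -m creep '[[0,0,0,-2,0,0,1],[0,0,0,0,0,0,1]]'|sed -n '2p;4p'; python3 -m creep '[[0,0,0,-2,0,0,1],[0,0,0,0,0,0,1]]'|sed -n '2p;4p'; python3 -m creep '[[0,0,0,-1,0,0,1],[0,0,0,0,0,0,1]]'|sed -n '2p;4p'; done
```

```text
position: [0.516, 0.1845, 0.1187]
force: [-1.2, -0.4, 0.4]
position: [0.5176, 0.1844, 0.1186]
force: [-1.3, 0.4, -0.3]
position: [0.5185, 0.1844, 0.1187]
force: [-0.7, 0.6, -0.9]
```

```bash
for i in 1; do python3 -m creep '[[0,0,0,-2,0,0,1],[0,0,0,0,0,0,1]]'|sed -n '2p;4p'; python3 -m creep '[[0,0,0,-2,0,0,1],[0,0,0,0,0,0,1]]'|sed -n '2p;4p'; python3 -m creep '[[0,0,0,-1,0,0,1],[0,0,0,0,0,0,1]]'|sed -n '2p;4p'; done
python3 - <<'E'
from h import *
from workcell import bot
im=bot.camera("wrist");s=bot.camera("scene")
cv2.imwrite("pics/w3.png",np.hstack([cv2.resize(im[200:350,156:356,::-1],(400,300),interpolation=2),cv2.resize(s[160:210,285:350,::-1],(400,300),interpolation=2)]))
E
```

```text
position: [0.5196, 0.1843, 0.1185]
force: [-2.5, 1.0, 0.6]
position: [0.5199, 0.1842, 0.1184]
force: [-6.3, 1.5, 4.0]
position: [0.5199, 0.1842, 0.1184]
force: [-7.3, 0.7, 4.8]
```

View pics/w3.png

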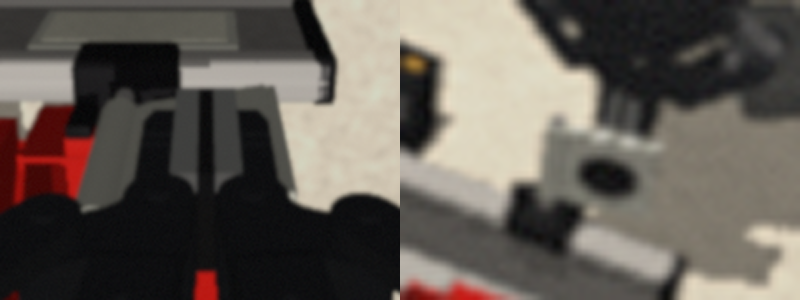

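The finger pressed tag 1 onto its stop: 7 N at board x about −16 mm, and the tag is home (plate seen straight behind the finger, disc to the back). Next I'll back off and go above and behind tag 2.

```bash
python3 -m creep '[[0,0,0,12,0,0,1],[0,0,0,16,0,0,1],[0,0,0,0,0,-38,1],[0,0,0,0,0,-38,1],[0,0,0,-11,-33,0,1],[0,0,0,-11,-33,0,1],[0,0,0,-11,-33,0,1],[0,0,0,-11,-33,0,1],[0,0,0,-11,-33,0,1],[0,0,0,0,0,0,1]]';python3 -m creep '[[0,0,0,0,0,0,1]]'
python3 - <<'E'
from h import *
from workcell import bot
im=bot.camera("wrist")
cv2.imwrite("pics/w4.png",cv2.resize(im[200:384,106:406,::-1],(600,368),interpolation=2))
E
```

```text
time_s: 7.0
position: [0.5433, 0.0108, 0.1952]
tcp_rot: [0.033, 0.999, -0.002, 0.002]
force: [0.1, 0.1, 0.3]
grip_width: -0.0003
finger_force: 0.0
time_s: 7.1
position: [0.5419, 0.0165, 0.1949]
tcp_rot: [0.029, 1.0, -0.0, 0.001]
force: [-0.7, 0.2, -0.1]
grip_width: 0.0001
finger_force: 0.0
```

View pics/w4.png

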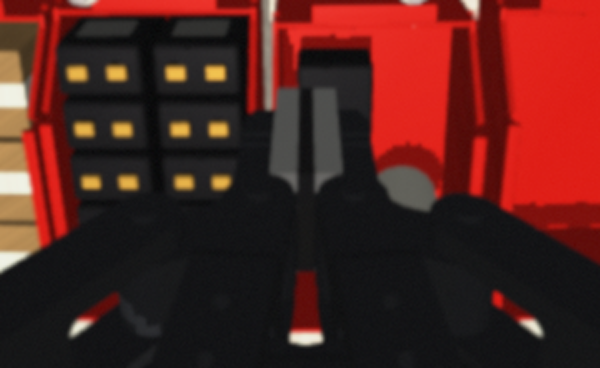

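```bash
python3 -m creep '[[0,0,0,0,0,38,1],[0,0,0,0,0,38,1],[0,0,0,0,0,0,1],[0,0,0,0,0,0,1]]' && python3 -m creep '[[0,0,0,8,0,0,1],[0,0,0,7,-1,0,1],[0,0,0,12,2,0,1],[0,0,0,10.5,6,0,1],[0,0,0,7.5,9.5,0,1],[0,0,0,4.5,11.5,0,1],[0,0,0,0,12,0,1],[0,0,0,-4.5,11.5,0,1],[0,0,0,-5,7.5,0,1],[0,0,0,0,0,0,1]]' && python3 -m creep '[[0,0,0,-3,3,0,1],[0,0,0,-3,2,0,1],[0,0,0,-2,0,0,1],[0,0,0,0,0,0,1],[0,0,0,0,0,0,1]]'
```

```text
time_s: 7.55
position: [0.5411, 0.0191, 0.1187]
tcp_rot: [0.027, 1.0, 0.0, -0.001]
force: [0.3, 0.6, 0.5]
grip_width: 0.0003
finger_force: 0.0
time_s: 8.55
position: [0.5064, 0.0811, 0.1187]
tcp_rot: [0.027, 1.0, 0.001, 0.001]
force: [-0.4, -0.0, 0.2]
grip_width: 0.0
finger_force: 0.0
time_s: 9.05
position: [0.513, 0.0832, 0.1187]
tcp_rot: [0.028, 1.0, 0.0, 0.0]
force: [-0.5, 0.5, -0.6]
grip_width: 0.0001
finger_force: 0.2
```

```bash
for i in 1; do python3 -m creep '[[0,0,0,-2,0,0,1],[0,0,0,0,0,0,1]]'|sed -n '2p;4p'; python3 -m creep '[[0,0,0,-2,0,0,1],[0,0,0,0,0,0,1]]'|sed -n '2p;4p'; python3 -m creep '[[0,0,0,-2,0,0,1],[0,0,0,0,0,0,1]]'|sed -n '2p;4p'; done
```

```text
position: [0.5133, 0.0832, 0.1185]
force: [-4.7, 1.2, 2.2]
position: [0.5135, 0.0831, 0.1183]
force: [-7.2, 1.1, 5.2]
position: [0.5136, 0.0831, 0.1181]
force: [-9.3, 1.2, 6.4]
```

```bash
python3 -m creep '[[0,0,0,14,0,0,1],[0,0,0,16,0,0,1],[0,0,0,0,0,-38,1],[0,0,0,0,0,-38,1],[0,0,0,-14.4,-25,0,1],[0,0,0,-14.4,-25,0,1],[0,0,0,-14.4,-25,0,1],[0,0,0,-14.4,-25,0,1],[0,0,0,0,0,0,1],[0,0,0,0,0,0,1]]'|sed -n 2,3p;python3 -m creep '[[0,0,0,0,0,38,1],[0,0,0,0,0,38,1],[0,0,0,0,0,0,1],[0,0,0,0,0,0,1]]'
```

```text
position: [0.5417, -0.0191, 0.1949]
tcp_rot: [0.029, 1.0, -0.0, 0.001]
time_s: 11.05
position: [0.5405, -0.0172, 0.1187]
tcp_rot: [0.027, 1.0, 0.0, -0.001]
force: [0.6, -0.7, 0.1]
grip_width: -0.0004
finger_force: 0.0
```

```bash
python3 -m creep '[[0,0,0,8,-2,0,1],[0,0,0,8,-1,0,1],[0,0,0,12,-3,0,1],[0,0,0,10.5,-7,0,1],[0,0,0,7.5,-9.5,0,1],[0,0,0,4.5,-11.5,0,1],[0,0,0,0,-12,0,1],[0,0,0,-4.5,-11.5,0,1],[0,0,0,-5,-7.5,0,1],[0,0,0,0,0,0,1]]'|sed -n '2p;4p' && python3 -m creep '[[0,0,0,-3,-2,0,1],[0,0,0,-3,0,0,1],[0,0,0,-2,0,0,1],[0,0,0,0,0,0,1],[0,0,0,0,0,0,1]]'|sed -n '2p;4p'; for i in 1; do python3 -m creep '[[0,0,0,-2,0,0,1],[0,0,0,0,0,0,1]]'|sed -n '2p;4p'; python3 -m creep '[[0,0,0,-2,0,0,1],[0,0,0,0,0,0,1]]'|sed -n '2p;4p'; python3 -m creep '[[0,0,0,-2,0,0,1],[0,0,0,0,0,0,1]]'|sed -n '2p;4p'; done
```

```text
position: [0.4977, -0.0831, 0.1187]
force: [0.6, -0.1, -0.4]
position: [0.5039, -0.0831, 0.1186]
force: [-1.1, -0.3, -0.2]
position: [0.5042, -0.0832, 0.1184]
force: [-5.3, 0.3, 2.0]
position: [0.5044, -0.0832, 0.1183]
force: [-7.2, 0.7, 5.8]
position: [0.5045, -0.0832, 0.118]
force: [-9.9, 0.2, 6.3]
```

```bash
python3 -m creep '[[0,0,0,14,0,0,1],[0,0,0,16,0,0,1],[0,0,0,0,0,-38,1],[0,0,0,0,0,-38,1],[0,0,0,-14.4,-11,0,1],[0,0,0,-14.4,-11,0,1],[0,0,0,-14.4,-11,0,1],[0,0,0,-14.4,-11,0,1],[0,0,0,0,0,0,1],[0,0,0,0,0,0,1]]'|sed -n 2,3p;python3 -m creep '[[0,0,0,0,0,38,1],[0,0,0,0,0,38,1],[0,0,0,0,0,0,1],[0,0,0,0,0,0,1]]'
```

```text
position: [0.5358, -0.129, 0.1948]
tcp_rot: [0.028, 1.0, 0.0, 0.001]
time_s: 14.55
position: [0.5346, -0.1284, 0.1187]
tcp_rot: [0.028, 1.0, 0.0, -0.001]
force: [0.6, 0.4, 0.1]
grip_width: -0.0002
finger_force: 0.0
```

```bash
python3 -m creep '[[0,0,0,8,0,0,1],[0,0,0,8,1,0,1],[0,0,0,12,-2,0,1],[0,0,0,10.5,-6,0,1],[0,0,0,7.5,-9.5,0,1],[0,0,0,4.5,-11.5,0,1],[0,0,0,0,-12,0,1],[0,0,0,-4.5,-11.5,0,1],[0,0,0,-5,-7.5,0,1],[0,0,0,0,0,0,1]]'|sed -n '2p;4p' && python3 -m creep '[[0,0,0,-3,-3,0,1],[0,0,0,-3,0,0,1],[0,0,0,-2,0,0,1],[0,0,0,0,0,0,1],[0,0,0,0,0,0,1]]'|sed -n '2p;4p'; for i in 1; do python3 -m creep '[[0,0,0,-2,0,0,1],[0,0,0,0,0,0,1]]'|sed -n '2p;4p'; python3 -m creep '[[0,0,0,-2,0,0,1],[0,0,0,0,0,0,1]]'|sed -n '2p;4p'; python3 -m creep '[[0,0,0,-2,0,0,1],[0,0,0,0,0,0,1]]'|sed -n '2p;4p'; done
```

```text
position: [0.4925, -0.188, 0.1187]
force: [-0.5, -0.4, 0.6]
position: [0.4982, -0.189, 0.1185]
force: [-1.5, -1.3, 0.3]
position: [0.4984, -0.1891, 0.1184]
force: [-5.1, -0.3, 3.7]
position: [0.4985, -0.189, 0.1182]
force: [-8.3, -0.7, 5.1]
position: [0.4986, -0.189, 0.118]
force: [-10.8, -0.3, 6.2]
```

```bash
python3 -m creep '[[0,0,0,14,0,0,1],[0,0,0,16,0,0,1],[0,0,0,0,0,-38,1],[0,0,0,0,0,-38,1],[0,0,0,-14.4,-11,0,1],[0,0,0,-14.4,-11,0,1],[0,0,0,-14.4,-11,0,1],[0,0,0,-14.4,-11,0,1],[0,0,0,0,0,0,1],[0,0,0,0,0,0,1]]'|sed -n 2,3p;python3 -m creep '[[0,0,0,0,0,38,1],[0,0,0,0,0,38,1],[0,0,0,0,0,0,1],[0,0,0,0,0,0,1]]'
```

```text
position: [0.5304, -0.2345, 0.1947]
tcp_rot: [0.028, 1.0, 0.0, 0.0]
time_s: 18.05
position: [0.5293, -0.2342, 0.1187]
tcp_rot: [0.028, 1.0, 0.0, -0.001]
force: [0.8, -0.5, 1.1]
grip_width: -0.0002
finger_force: 0.0
```

```bash
python3 -m creep '[[0,0,0,8,0,0,1],[0,0,0,8,1,0,1],[0,0,0,12,-2,0,1],[0,0,0,10.5,-6,0,1],[0,0,0,7.5,-9.5,0,1],[0,0,0,4.5,-11.5,0,1],[0,0,0,0,-12,0,1],[0,0,0,-4.5,-11.5,0,1],[0,0,0,-5,-7.5,0,1],[0,0,0,0,0,0,1]]'|sed -n '2p;4p' && python3 -m creep '[[0,0,0,-3,-3,0,1],[0,0,0,-3,0,0,1],[0,0,0,-2,0,0,1],[0,0,0,0,0,0,1],[0,0,0,0,0,0,1]]'|sed -n '2p;4p'; for i in 1; do python3 -m creep '[[0,0,0,-2,0,0,1],[0,0,0,0,0,0,1]]'|sed -n '2p;4p'; python3 -m creep '[[0,0,0,-2,0,0,1],[0,0,0,0,0,0,1]]'|sed -n '2p;4p'; python3 -m creep '[[0,0,0,-2,0,0,1],[0,0,0,0,0,0,1]]'|sed -n '2p;4p'; done
python3 -m creep '[[0,0,0,14,0,0,1],[0,0,0,16,0,0,1],[0,0,0,0,0,-38,1],[0,0,0,0,0,-38,1],[0,0,0,0,0,-38,1],[0,0,0,0,0,-38,1],[0,0,0,0,0,0,1],[0,0,0,0,0,0,1]]'
python3 - <<'E'
from h import *
from workcell import bot
s=bot.camera("scene");t=bot.camera("top");cv2.imwrite("pics/t5.png",t[:,:,::-1]);cv2.imwrite("pics/s5raw.png",s[:,:,::-1])
a=cv2.resize(s[115:225,145:345,::-1],(760,400),interpolation=2);b=cv2.resize(t[165:215,172:372,::-1],(760,190),interpolation=2)
cv2.imwrite("pics/s5.png",np.vstack([a,b]))
E
```

```text
position: [0.4871, -0.294, 0.1187]
force: [0.4, -0.5, -0.8]
position: [0.4925, -0.295, 0.1185]
force: [-3.4, -0.8, 1.5]
position: [0.4927, -0.2951, 0.1185]
force: [-7.5, 0.3, 2.9]
position: [0.4928, -0.2951, 0.1184]
force: [-8.8, -0.1, 5.6]
position: [0.4929, -0.295, 0.1182]
force: [-11.9, -0.4, 7.8]
time_s: 20.95
position: [0.4714, -0.2935, 0.272]
tcp_rot: [0.027, 1.0, -0.001, 0.002]
force: [-0.9, -0.6, -0.3]
grip_width: -0.0
finger_force: 0.0
```

View pics/s5.png

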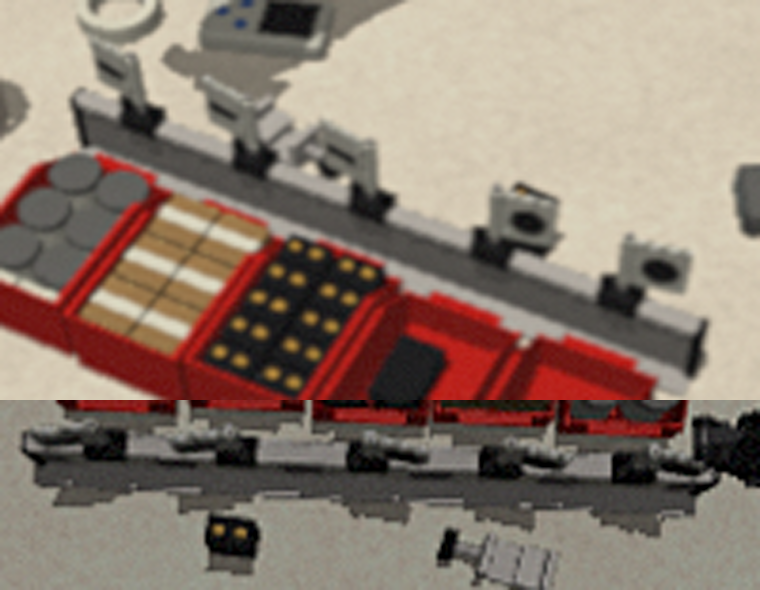

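Tags 1 and 2 show their discs to the back, so their bars face the robot. Tags 3, 4 and 5 show bars to the back, so their discs face the robot. All five ended pressed against their stops, and the battery, clamp and bins have not moved.

```bash
python3 -c "
from workcell import bot
print(bot.hand_in())"
```

```text
the job is handed in; nothing more can be done
None
```

The job is handed in: the tags for the three full bins show the disc to the robot and those for the low and empty bins show the bar, all five pressed onto their stops (7–12 N), finished at 21 s with nothing else seen to have moved.

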